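# Drop the blue valve plunger into its wash tube

### The arm

A 6-joint arm with a two-finger parallel gripper is mounted at the origin on the work surface. World frame = base frame: x ahead of the robot, y to its left, z up, the work surface at z = 0. Lengths are in m, angles in rad, forces in N, time in s.
With the tool pointing down it reaches from about 0.35 to 0.725 m from the base axis. Payload 4.3 kg.
Tool frame: the origin (TCP) lies midway between the tips of the shut fingers; the grasp point (between the pads) lies 19 mm behind it; z points along the fingers, x is the direction in which the jaws open and shut, and the axes are right-handed (so a half turn about z gives the same grasp; the last joint's range is limited). The gripper opens to 85 mm and grips with 20 to 120 N. Pads are 22 mm wide; open, the fingers measure 114 mm over their backs; the gripper's body (76 mm by 85 mm) begins 54 mm behind the grasp point. The pads swing forward as they close: fully open they stand 13 mm farther back than shut.
Start: joints at [1.01, 0.377, 0.081, 1.274, 0, 1.46], TCP at [0.251, 0.518, 0.231] pointing down, gripper open.
Joint ranges: [-2.72, 2.72], [-0.84, 1.66], [-1.02, 1.22], [-1.77, 2.12], [-1.37, 1.28], [-3.14, 3.14]. Speed limits (rad/s): [2.57, 2.57, 3.14, 3.14, 3.14, 3.14].

### API

Orientations are given as a rotation vector (axis times angle).
In Python, from station import robot gives the robot as it stands.
- The arm moves only by the tool play_rows, never from a script. Its argument "plan" is a list of rows, each an object with "linear": the shift along the world's x, y, z as a fraction of full scale, a list of three; "twist": the turn, a rotation vector about the world's x, y, z as a fraction of full scale, a list of three; "hand": the gripper command: -1 is fully open, 1 is shut, values between are in proportion. A call has 1 to 5 rows; each row is the pose to reach, as a shift and turn from the pose commanded when the call began; what a row does not reach only later rows make up. Full scale, the value 1, is 0.15 m for a shift and 60 degrees for a turn. A row lasts 1/12 s, in which the tool goes at most 41.7 mm and 7.16 degrees, less where a joint would pass 70% of its speed; a pose out of reach is approached as far as the arm can. A call with a number of a shift or a turn outside -1 to 1 is refused whole. A call with a gripper value outside its range is refused whole. The fingers move at their own pace and stop on an object; "force" is the grip in N (left out, the last holds). Time passes only in rows, so rows that repeat a pose let the fingers close. It gives the time, the measured TCP pose, the force and the opening at its end, in the units of the state.
- robot.sense(): the state, without advancing time (a new reading comes with each control period).
- robot.get_image(name): name is "scene" or "top" or "wrist"; returns the picture (384x512x3 uint8, red, green, blue); there is no depth.
- robot.calibration(name): a dict with "intrinsics" (3x3 intrinsics, pixels), "k1" (the pictures are not rectified: a ray, as slopes to the right and down, at radius r is drawn at 1 + k1 r^2 times it, then the intrinsics apply), "R" (3x3) and "t" (3): a world point X has camera coordinates R X + t. Camera axes: x right, y down, z forward; pixel columns grow to the right and rows downward; lengths in m; the calibration is good to about 2 mm. A picture is of the moment at which its call begins: read the wrist's pose just before it. calibration takes no time and is no camera call; for the wrist camera it gives the pose at the moment of the call.
- robot.close_job(): hands the job in, once; it reports no verdict.
Trained networks look in the newest picture that a camera, given by its name, has taken for a name from the list of things; names that differ only in an ending like _2 or _b are one class to them, and where a whole thing is asked for, a point or a joint stands for the part that bears it (a point fixed in the world has none). Each returns a list of dicts, best first, with "p" (0 to 1); they miss things now and then, are a little off and sometimes report something else, mostly with a low value. They report only what shows in the picture. A call takes as long as a camera call. They do not tell look-alikes from the thing itself.
- robot.look_for(camera, target): "point" ([column, row] as shares, 0 to 1, of the picture: columns of its width, rows of its height, amid what is visible of it).
- robot.masks_of(camera, target): "mask" (384x512 bool, what is visible of it) and "point" ([column, row] as shares, 0 to 1, of the picture: columns of its width, rows of its height, amid what is visible of it).
- robot.mark_of(camera, target): "point" ([column, row] as shares, 0 to 1, of the picture: columns of its width, rows of its height: a listed point, or the origin of a listed thing).
The state is a dict: "time": time; "joint_positions": joint angles; "joint_vel": joint speeds; "effort": joint torques, N m; "tcp_pos": TCP position; "tool_rot": TCP orientation; "ft_force": force on the tool from outside, world axes, zero at the start; "ft_torque": the same for the moment, N m; "width": finger opening in m.
Only numpy, scipy, OpenCV 4.12 (cv2) and the standard library are available. Lean on these libraries where they do the work, as an engineer would, in place of code of your own. Each camera call takes 0.05 s, during which the arm holds its last target.

### The job

Pick up the suction-valve plunger with the blue cap and let it go into the blue funnel, from just above or inside the funnel's mouth, so that it drops through and ends up at the bottom of the clear wash tube below. Do not knock over or shift the yellow-capped and white-capped plungers.

Things in the scene. Friction and masses are not known exactly. Their poses are not given: they have to be found in the camera images.
- plunger_blue: The part to load: a small upright steel cylinder, 20 mm in diameter, 30 mm tall, 50 g, its upper 12 mm a blue plastic cap. Origin at its centre, 15 mm above its underside; z up along its axis. It stands loose on a flat black mat 4 mm thick on the cart top (origin 19 mm above the cart top) in a loose row, in any order, with two others alike, centres 70 mm or more apart.
- plunger_yellow: Bystander: the same plunger with a yellow cap, loose on the same mat; leave it standing where it is. Origin at its centre, z up.
- plunger_white: Bystander: the same plunger with a white cap, loose on the same mat; leave it standing where it is. Origin at its centre, z up.
- funnel_blue: Blue funnel on an upright clear tube, fixed on a 120 x 120 x 8 mm steel base with 4 thin rods to the rim. Origin: tube axis, underside of base (on the cart top), z up. Mouth 128 mm above origin, 100 mm wide inside, narrowing to 38 mm at 78 mm; tube below straight, 38 mm inside, floor 8 mm above origin. A like yellow funnel, not to be used, stands 130 mm or more away, on either side.
Not all that is in view belongs to the job. Leave any green or purple look-alike of the plunger_blue alone.

How it is judged:
On the way:
1. the blue-capped plunger is brought over or into the mouth of the blue funnel (horizontal distance between plunger_blue and funnel_blue below 0.05 m and z of plunger_blue in the frame of funnel_blue above 0.09 m), for 0.05 s.
At the end, for the whole second after the job is handed in: The blue-capped plunger rests at the bottom of the tube under the blue funnel: its centre within 16 mm of the tube's axis and less than 45 mm above the underside of the base plate, at rest (horizontal distance between plunger_blue and funnel_blue below 0.016 m and z of plunger_blue in the frame of funnel_blue below 0.045 m and linear speed of plunger_blue below 0.03 m/s); the robot touches nothing.
It fails at once if the yellow-capped plunger is shifted by more than 20 mm or knocked over (distance of plunger_yellow from where it was at the start of the episode above 0.02 m or angle between plunger_yellow's own z axis and vertical above 0.6 rad).
It fails at once if the white-capped plunger is shifted by more than 20 mm or knocked over (distance of plunger_white from where it was at the start of the episode above 0.02 m or angle between plunger_white's own z axis and vertical above 0.6 rad).
It fails at once if the blue-capped plunger is thrown or dropped from high up (faster than 2.3 m/s; a fall from the funnel's mouth to the tube's floor gives about 1.6 m/s) (linear speed of plunger_blue above 2.3 m/s).
It also fails if it takes over 35 s, if anything falls off the work surface, if the arm or the gripper's body presses on something with over 40 N, if the wrist force passes 120 N, or if a joint passes its speed limit or range.

## Working session

There is one attempt and no reset: what is moved stays moved. The work goes in short steps, Python scripts to look and compute and a tool call to move; the robot and the scene stay as the last step left them, time stands still between calls to the robot, and variables do not carry over. Pictures are saved under pics/ and viewed, and the job is handed in when it is done.

Besides the shell and the picture viewer there is one more tool, called after "Call:" as name(argument=value, ...) on one line, values as JSON. play_rows: Moves the arm, as the interface text tells. Shift numbers are shares of 0.15 m and turn numbers shares of 60 degrees, none past 1 either way. Its arguments: {"type":"object","properties":{"plan":{"type":"array"},"force":{"type":"number"}},"required":["plan"]}

```bash
mkdir -p pics; cat > h.py <<'E'
import numpy as np, cv2
from station import robot
def save(n,im): cv2.imwrite(n,im[:,:,::-1])
def ray(cal,px):
    K=np.array(cal["intrinsics"]);k1=cal["k1"];R=np.array(cal["R"]);t=np.array(cal["t"])
    d=np.array([(px[0]-K[0,2])/K[0,0],(px[1]-K[1,2])/K[1,1]]);u=d.copy()
    for _ in range(50): u=d/(1+k1*(u@u))
    return -R.T@t, R.T@np.array([u[0],u[1],1])
def at_z(cal,px,z):
    o,v=ray(cal,px); return o+v*(z-o[2])/v[2]
def proj(cal,X):
    K=np.array(cal["intrinsics"]);c=np.array(cal["R"])@np.array(X)+np.array(cal["t"]);u=c[:2]/c[2]
    u=u*(1+cal["k1"]*(u@u)); return K[0,0]*u[0]+K[0,2],K[1,1]*u[1]+K[1,2]
def tri(c1,p1,c2,p2):
    o1,a=ray(c1,p1);o2,b=ray(c2,p2);A=np.stack([a,-b],1);s=np.linalg.lstsq(A,o2-o1,rcond=None)[0]
    P=o1+a*s[0];Q=o2+b*s[1];return (P+Q)/2,np.linalg.norm(P-Q)
E
python3 - <<'E'
from h import *
print(robot.sense())
for c in ["scene","top"]:
    save(f"pics/{c}0.png",robot.get_image(c)); cal=robot.calibration(c)
    print(c,{k:np.round(v,4).tolist() for k,v in cal.items()})
    for n in ["plunger_blue","funnel_blue"]:
        for m in robot.mark_of(c,n): print(c,n,round(m["p"],2),np.array(m["point"])*[512,384])
E
```

```text
{'time': 0.0, 'joint_positions': array([ 1.00973356e+00,  3.78059932e-01,  7.96245754e-02,  1.27442875e+00,
       -8.16450047e-08,  1.46050777e+00]), 'joint_vel': array([-0.00098741, -0.00163249,  0.000936  ,  0.00098068,  0.00091481,
        0.00029624]), 'effort': array([-6.28335511e-05, -4.63606310e+01,  2.69875824e+01,  2.07947037e-02,
       -2.20987758e-04,  2.55188127e-05]), 'tcp_pos': array([0.25013592, 0.51699803, 0.23036218]), 'tool_rot': array([ 2.66094917,  1.66832185, -0.0029242 ]), 'ft_force': array([ 1.29435814,  0.73413676, -0.59641756]), 'ft_torque': array([ 0.01432252, -0.02495349, -0.06156515]), 'width': 0.08540360624364744}
scene {'intrinsics': [[458.7708, 0.0, 259.1207], [0.0, 458.7708, 188.8298], [0.0, 0.0, 1.0]], 'k1': -0.0302, 'R': [[0.5845, 0.8114, 0.0049], [0.6928, -0.4959, -0.5235], [-0.4223, 0.3094, -0.852]], 't': [-0.3285, -0.3722, 1.2246]}
scene plunger_blue 0.66 [207.0016 231.5136]
scene plunger_blue 0.58 [245.0944 183.2064]
scene plunger_blue 0.53 [288.     139.3152]
scene plunger_blue 0.46 [215.0912 285.8112]
scene funnel_blue 0.81 [287.5904 138.8928]
top {'intrinsics': [[460.2574, 0.0, 246.4777], [0.0, 460.2574, 194.133], [0.0, 0.0, 1.0]], 'k1': -0.139, 'R': [[-0.0294, -0.9994, 0.0181], [-0.9945, 0.0274, -0.1006], [0.1001, -0.0209, -0.9948]], 't': [0.0033, 0.5946, 1.1871]}
top plunger_blue 0.62 [249.1904 216.    ]
top plunger_blue 0.59 [306.4832 161.3184]
top plunger_blue 0.59 [238.4896 188.0832]
top plunger_blue 0.47 [292.1984 198.2976]
top funnel_blue 0.88 [182.016  246.2976]
top funnel_blue 0.45 [349.0816 217.4976]
```

View pics/scene0.png

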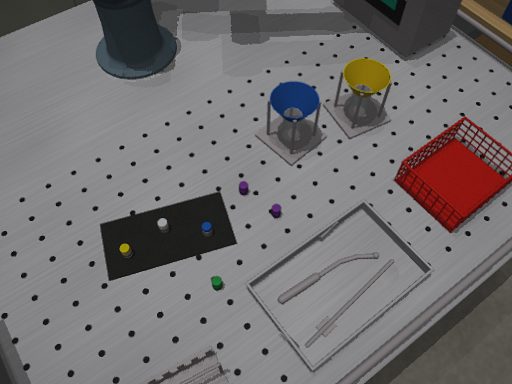

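View pics/top0.png

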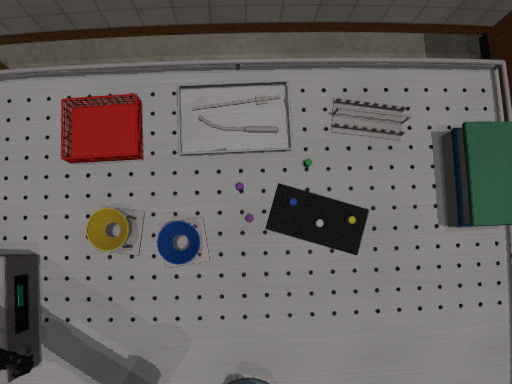

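The scene view shows the black mat with yellow (125,250), white (163,225) and blue (207,229) caps. Look-alikes lie off the mat: purple at (244,187) and (276,210), green at (216,283). In the top view blue is at (293,202), white (320,223), yellow (352,220), purple (240,186) and (250,218), green (308,162). The blue funnel is at (294,105) in scene and (180,242) in top; the yellow funnel is at (366,80) and (108,229). My choice is the blue-capped one on the mat, at top (293,202).

```bash
cat > m.py <<'E'
from h import *
ims={c:robot.get_image(c) for c in ["scene","top"]}
cals={c:robot.calibration(c) for c in ims}
def blob(c,box,lo,hi):
    x0,y0,x1,y1=box; hsv=cv2.cvtColor(ims[c],cv2.COLOR_RGB2HSV)[y0:y1,x0:x1]
    m=cv2.inRange(hsv,lo,hi); ys,xs=np.nonzero(m); return np.array([xs.mean()+x0,ys.mean()+y0]),len(xs)
B=((105,120,40),(122,255,255))
bs=blob("scene",(195,215,220,245),*B); bt=blob("top",(280,190,305,215),*B)
print(bs,bt)
print("blue tri",tri(cals["scene"],bs[0],cals["top"],bt[0]))
print("blue z=.031", at_z(cals["scene"],bs[0],.029),at_z(cals["top"],bt[0],.031))
for n,p in [("w",(320,223)),("y",(352,220))]: print(n,at_z(cals["top"],p,.033))
# funnel: fit rim circle
def rim(c,box):
    x0,y0,x1,y1=box; hsv=cv2.cvtColor(ims[c],cv2.COLOR_RGB2HSV)[y0:y1,x0:x1]
    m=cv2.inRange(hsv,*B); cs=max(cv2.findContours(m,cv2.RETR_EXTERNAL,cv2.CHAIN_APPROX_NONE)[0],key=cv2.contourArea)
    return cv2.convexHull(cs)[:,0,:]+[x0,y0]
from scipy.optimize import least_squares
for c,box in [("top",(150,210,210,275)),("scene",(260,80,330,135))]:
    h=rim(c,box); P=np.array([at_z(cals[c],p,.128)[:2] for p in h])
    f=lambda q:np.hypot(P[:,0]-q[0],P[:,1]-q[1])-q[2]
    r=least_squares(f,[*P.mean(0),.05],loss="soft_l1",f_scale=.002); print(c,"rim",r.x,np.abs(r.fun).mean(), [round(v) for v in proj(cals[c],[*r.x[:2],.128])])
a=cv2.resize(ims["scene"][205:260,105:235],None,fx=6,fy=6); save("pics/c1.png",a[:330])
b=cv2.resize(ims["top"][180:260,260:375],None,fx=6,fy=6);save("pics/c2.png",b)
E
python3 m.py
```

```text
(array([206.17777778, 226.12222222]), 90) (array([292.72, 201.36]), 50)
blue tri (array([ 0.57124771, -0.13597597,  0.03188788]), np.float64(0.0016539656701914348))
blue z=.031 [ 0.56941916 -0.13611902  0.029     ] [ 0.5717198  -0.13535779  0.031     ]
w [ 0.51220771 -0.20529882  0.033     ]
y [ 0.51740139 -0.2915561   0.033     ]
top rim [0.47281671 0.15646741 0.05159941] 0.00023324635062560653 [178, 242]
scene rim [0.4733338  0.15388615 0.05261583] 0.001789419381684325 [294, 100]
```

```bash
ls pics
```

```text
c1.png
c2.png
scene0.png
top0.png
```

View pics/c2.png

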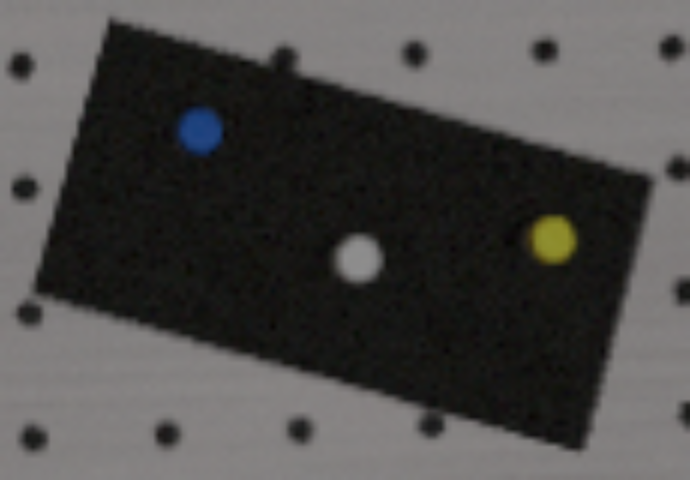

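```bash
python3 - <<'E'
from h import *
from scipy.spatial.transform import Rotation as R
s=robot.sense(); M=R.from_rotvec(s["tool_rot"]).as_matrix(); print(s["time"],M.round(3), s["tcp_pos"])
E
```

```text
0.4 [[ 0.436  0.9   -0.   ]
 [ 0.9   -0.436 -0.   ]
 [-0.    -0.    -1.   ]] [0.25046718 0.51749614 0.23119194]
```

The crop shows blue, white and yellow caps on the mat, with blue at the mat's left end, which confirms the choice. Moving over it now.

Call:
play_rows(plan=[{"linear": [0.43, -0.87, 0], "twist": [0, 0, -0.26], "hand": -1}, {"linear": [0.43, -0.87, 0], "twist": [0, 0, -0.26], "hand": -1}, {"linear": [0.43, -0.87, 0], "twist": [0, 0, -0.26], "hand": -1}, {"linear": [0.43, -0.87, 0], "twist": [0, 0, -0.26], "hand": -1}])

```text
time: 0.73
tcp_pos: [0.316, 0.3838, 0.2313]
tool_rot: [2.864, 1.287, -0.0]
ft_force: [0.8, -0.1, -0.7]
width: 0.0855
```

Call:
play_rows(plan=[{"linear": [0.43, -0.87, 0], "twist": [0, 0, -0.26], "hand": -1}, {"linear": [0.43, -0.87, 0], "twist": [0, 0, -0.26], "hand": -1}, {"linear": [0.43, -0.87, 0], "twist": [0, 0, -0.26], "hand": -1}, {"linear": [0.43, -0.87, 0], "twist": [0, 0, -0.26], "hand": -1}])

```text
time: 1.07
tcp_pos: [0.3808, 0.2532, 0.2315]
tool_rot: [3.013, 0.885, 0.001]
ft_force: [0.6, -0.6, -0.6]
width: 0.0856
```

Call:
play_rows(plan=[{"linear": [0.43, -0.87, 0], "twist": [0, 0, -0.26], "hand": -1}, {"linear": [0.43, -0.87, 0], "twist": [0, 0, -0.26], "hand": -1}, {"linear": [0.43, -0.87, 0], "twist": [0, 0, -0.26], "hand": -1}, {"linear": [0.43, -0.87, 0], "twist": [0, 0, -0.26], "hand": -1}])

```text
time: 1.4
tcp_pos: [0.4457, 0.1225, 0.2316]
tool_rot: [3.105, 0.467, 0.002]
ft_force: [0.8, 0.7, -0.5]
width: 0.0852
```

Call:
play_rows(plan=[{"linear": [0.43, -0.87, 0], "twist": [0, 0, -0.26], "hand": -1}, {"linear": [0.43, -0.87, 0], "twist": [0, 0, -0.26], "hand": -1}, {"linear": [0.43, -0.87, 0], "twist": [0, 0, -0.26], "hand": -1}, {"linear": [0.43, -0.87, 0], "twist": [0, 0, -0.26], "hand": -1}])

```text
time: 1.73
tcp_pos: [0.5104, -0.0085, 0.2314]
tool_rot: [3.14, 0.042, 0.003]
ft_force: [0.3, 0.5, -0.7]
width: 0.0857
```

Call:
play_rows(plan=[{"linear": [0.42, -0.87, -0.5], "twist": [0, 0, -0.26], "hand": -1}, {"linear": [0.42, -0.87, -0.5], "twist": [0, 0, -0.26], "hand": -1}, {"linear": [0.42, -0.87, -0.5], "twist": [0, 0, -0.26], "hand": -1}, {"linear": [0.42, -0.87, -0.5], "twist": [0, 0, -0.26], "hand": -1}, {"linear": [0.42, -0.87, -0.5], "twist": [0, 0, -0.26], "hand": -1}])

```text
time: 2.15
tcp_pos: [0.5718, -0.14, 0.152]
tool_rot: [3.116, -0.387, -0.005]
ft_force: [0.3, 0.3, -0.8]
width: 0.0852
```

```bash
python3 - <<'E'
from h import *
cal=robot.calibration("wrist"); im=robot.get_image("wrist"); s=robot.sense(); print(s["tcp_pos"],s["tool_rot"])
save("pics/w1.png",im)
hsv=cv2.cvtColor(im,cv2.COLOR_RGB2HSV); m=cv2.inRange(hsv,(105,120,40),(122,255,255))
n,l,st,ce=cv2.connectedComponentsWithStats(m)
for i in range(1,n):
    if st[i,4]>60: print(st[i],ce[i],at_z(cal,ce[i],.034),at_z(cal,ce[i],.030))
print(proj(cal,[.571,-.136,.034]))
E
```

```text
[ 0.57100194 -0.13733411  0.15354595] [-3.11746844  0.38449804  0.00562536]
[245 174  23  24 434] [256.03456221 185.31336406] [ 0.57266667 -0.13497024  0.034     ] [ 0.5723935  -0.13593144  0.03      ]
(np.float64(254.49650008020038), np.float64(186.85770147711108))
```

View pics/w1.png

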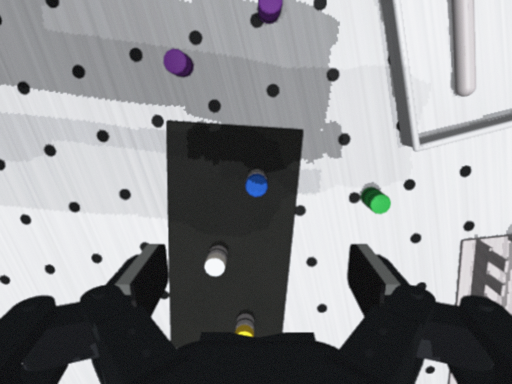

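The wrist view shows blue at (256,185), midway between the fingers, with white at (215,262) and yellow at (245,325) clear of them. It gives blue at (0.572,-0.1355), in agreement with the fixed cameras.

Call:
play_rows(plan=[{"linear": [0.01, 0.01, -0.25], "twist": [0, 0, 0], "hand": -1}, {"linear": [0.01, 0.01, -0.5], "twist": [0, 0, 0], "hand": -1}, {"linear": [0.01, 0.01, -0.75], "twist": [0, 0, 0], "hand": -1}, {"linear": [0.01, 0.01, -0.9], "twist": [0, 0, 0], "hand": -1}, {"linear": [0.01, 0.01, -0.97], "twist": [0, 0, 0], "hand": -1}])

```text
time: 2.62
tcp_pos: [0.57, -0.1314, 0.0078]
tool_rot: [-3.117, 0.376, 0.009]
ft_force: [0.9, 0.4, -0.3]
width: 0.0857
```

Call:
play_rows(plan=[{"linear": [0, 0, 0], "twist": [0, 0, 0], "hand": -1}, {"linear": [0, 0, 0], "twist": [0, 0, 0], "hand": 0.3}, {"linear": [0, 0, 0], "twist": [0, 0, 0], "hand": 0.3}, {"linear": [0, 0, 0], "twist": [0, 0, 0], "hand": 0.3}], force=30)

```text
time: 2.95
tcp_pos: [0.5751, -0.1339, 0.0133]
tool_rot: [3.118, -0.378, 0.007]
ft_force: [-0.1, -0.6, 0.2]
width: 0.0518
```

Call:
play_rows(plan=[{"linear": [0, 0, 0], "twist": [0, 0, 0], "hand": 1}, {"linear": [0, 0, 0], "twist": [0, 0, 0], "hand": 1}, {"linear": [0, 0, 0], "twist": [0, 0, 0], "hand": 1}, {"linear": [0, 0, 0], "twist": [0, 0, 0], "hand": 1}, {"linear": [0, 0, 0], "twist": [0, 0, 0], "hand": 1}], force=30)

```text
time: 3.37
tcp_pos: [0.5739, -0.1337, 0.012]
tool_rot: [3.118, -0.378, 0.003]
ft_force: [-0.4, 0.5, 5.4]
width: 0.0188
```

Call:
play_rows(plan=[{"linear": [0, 0, 0], "twist": [0, 0, 0], "hand": 1}, {"linear": [0, 0, 0], "twist": [0, 0, 0], "hand": 1}])

```text
time: 3.53
tcp_pos: [0.5739, -0.1337, 0.012]
tool_rot: [3.118, -0.378, 0.003]
ft_force: [-0.5, 0.1, 5.5]
width: 0.0187
```

```bash
python3 - <<'E'
from h import *
save("pics/w2.png",robot.get_image("wrist"));s=robot.sense();print(s["tcp_pos"],s["ft_force"],s["width"])
E
```

```text
[ 0.57385048 -0.13369036  0.01202707] [-1.14626381 -0.0322255   6.69692376] 0.01898846104081114
```

View pics/w2.png

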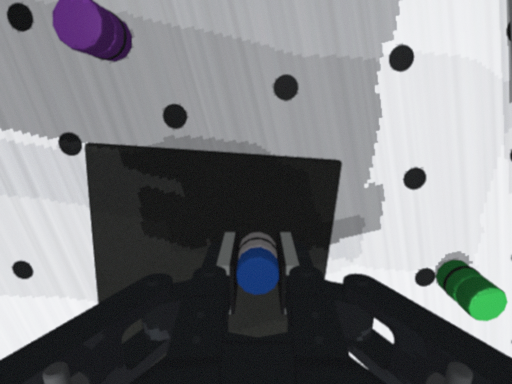

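The wrist view shows the blue cap held between the pads at (258,270), with an opening of 19 mm. Lifting.

Call:
play_rows(plan=[{"linear": [0, 0, 0], "twist": [0, 0, 0], "hand": 1}, {"linear": [0, 0, 0.2], "twist": [0, 0, 0], "hand": 1}, {"linear": [0, 0, 0.4], "twist": [0, 0, 0], "hand": 1}, {"linear": [0, 0, 0.65], "twist": [0, 0, 0], "hand": 1}, {"linear": [0, 0, 0.9], "twist": [0, 0, 0], "hand": 1}], force=40)

```text
time: 4.0
tcp_pos: [0.5719, -0.1331, 0.1466]
tool_rot: [-3.118, 0.378, 0.003]
ft_force: [0.8, -1.1, -0.3]
width: 0.0182
```

Call:
play_rows(plan=[{"linear": [0, 0, 0.2], "twist": [0, 0, 0], "hand": 1}, {"linear": [0, 0, 0.4], "twist": [0, 0, 0], "hand": 1}, {"linear": [0, 0, 0.4], "twist": [0, 0, 0], "hand": 1}, {"linear": [0, 0, 0.4], "twist": [0, 0, 0], "hand": 1}])

```text
time: 4.33
tcp_pos: [0.5746, -0.134, 0.2081]
tool_rot: [3.118, -0.378, 0.008]
ft_force: [0.0, 0.3, -0.8]
width: 0.0186
```

Call:
play_rows(plan=[{"linear": [-0.06, 0.18, 0], "twist": [0, 0, 0], "hand": 1}, {"linear": [-0.13, 0.38, 0], "twist": [0, 0, 0], "hand": 1}, {"linear": [-0.2, 0.6, 0], "twist": [0, 0, 0], "hand": 1}, {"linear": [-0.27, 0.8, 0], "twist": [0, 0, 0], "hand": 1}, {"linear": [-0.33, 0.95, 0], "twist": [0, 0, 0], "hand": 1}])

```text
time: 4.75
tcp_pos: [0.5211, 0.0113, 0.2037]
tool_rot: [-3.118, 0.377, 0.006]
ft_force: [-0.4, 0.4, 0.8]
width: 0.0186
```

Call:
play_rows(plan=[{"linear": [-0.07, 0.2, 0], "twist": [0, 0, 0], "hand": 1}, {"linear": [-0.14, 0.4, 0], "twist": [0, 0, 0], "hand": 1}, {"linear": [-0.21, 0.6, 0], "twist": [0, 0, 0], "hand": 1}, {"linear": [-0.28, 0.8, 0], "twist": [0, 0, 0], "hand": 1}, {"linear": [-0.34, 0.95, 0], "twist": [0, 0, 0], "hand": 1}])

```text
time: 5.17
tcp_pos: [0.4702, 0.1533, 0.2039]
tool_rot: [3.118, -0.377, -0.006]
ft_force: [0.5, -0.2, -0.5]
width: 0.0185
```

Call:
play_rows(plan=[{"linear": [0, 0, 0], "twist": [0, 0, 0], "hand": 1}, {"linear": [0, 0, 0], "twist": [0, 0, 0], "hand": 1}, {"linear": [0, 0, 0], "twist": [0, 0, 0], "hand": 1}])

```text
time: 5.42
tcp_pos: [0.472, 0.1511, 0.2047]
tool_rot: [3.118, -0.378, -0.003]
ft_force: [0.1, -0.1, 0.3]
width: 0.0185
```

```bash
python3 - <<'E'
from h import *
cal=robot.calibration("wrist");im=robot.get_image("wrist");s=robot.sense();print(s["tcp_pos"],s["ft_force"],s["width"])
save("pics/w3.png",im)
save("pics/s3.png",robot.get_image("scene"))
B=((105,120,40),(122,255,255))
m=cv2.inRange(cv2.cvtColor(im,cv2.COLOR_RGB2HSV),*B);save("pics/m3.png",cv2.merge([m]*3))
print([proj(cal,[.473,.1555,z]) for z in(.128,.078,.008)])
print(proj(robot.calibration("scene"),[.473,.1555,.128]))
E
```

```text
[0.47231928 0.15075568 0.20490791] [ 0.2337076   0.12751778 -0.40384056] 0.01829127780040545
[(np.float64(256.02585849460525), np.float64(199.33203818227057)), (np.float64(256.31794013964094), np.float64(183.62405314365978)), (np.float64(256.5897755078586), np.float64(169.01154284380274))]
(np.float64(294.6825407511029), np.float64(99.1636466067665))
```

View pics/w3.png

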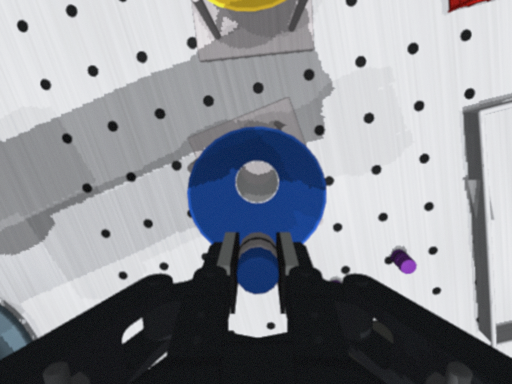

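View pics/s3.png

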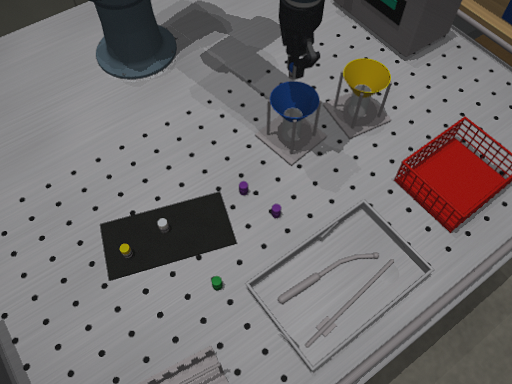

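The wrist view shows the blue funnel's throat at (257,182), within 2 px of the prediction, and the plunger held at (258,270). In the scene view yellow and white still stand where they were. I'll lower into the mouth with a 2–5 mm correction.

Call:
play_rows(plan=[{"linear": [0.015, 0.04, -0.15], "twist": [0, 0, 0], "hand": 1}, {"linear": [0.015, 0.04, -0.3], "twist": [0, 0, 0], "hand": 1}, {"linear": [0.015, 0.04, -0.45], "twist": [0, 0, 0], "hand": 1}, {"linear": [0.015, 0.04, -0.58], "twist": [0, 0, 0], "hand": 1}, {"linear": [0.015, 0.04, -0.58], "twist": [0, 0, 0], "hand": 1}])

```text
time: 5.93
tcp_pos: [0.472, 0.1559, 0.1149]
tool_rot: [3.116, -0.381, -0.011]
ft_force: [-0.8, -1.3, -0.2]
width: 0.0185
```

Call:
play_rows(plan=[{"linear": [0, 0, 0], "twist": [0, 0, 0], "hand": 1}, {"linear": [0, 0, 0], "twist": [0, 0, 0], "hand": 1}, {"linear": [0, 0, 0], "twist": [0, 0, 0], "hand": 1}])

```text
time: 6.18
tcp_pos: [0.4762, 0.1575, 0.1203]
tool_rot: [-3.118, 0.379, -0.004]
ft_force: [-0.1, -0.7, 0.2]
width: 0.0186
```

```bash
python3 - <<'E'
from h import *
im=robot.get_image("wrist");s=robot.sense();print(s["tcp_pos"],s["ft_force"],s["width"])
save("pics/w4.png",im)
E
```

```text
[0.47621908 0.15761043 0.12037897] [ 0.42611093  0.21100944 -0.30719582] 0.01871065642342442
```

View pics/w4.png

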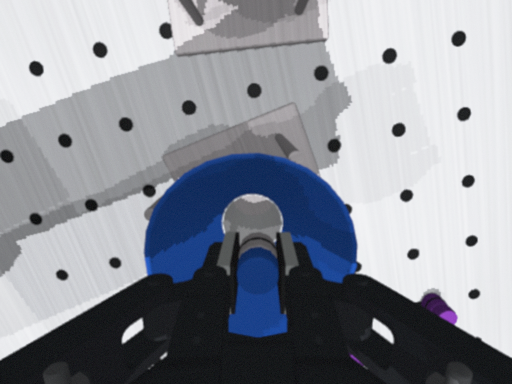

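The plunger (257,270) hangs centred in the mouth, with the throat at (252,218) further down and clear of the fingers. I'll open partway to release.

Call:
play_rows(plan=[{"linear": [0, 0, 0], "twist": [0, 0, 0], "hand": 0.25}, {"linear": [0, 0, 0], "twist": [0, 0, 0], "hand": 0.25}, {"linear": [0, 0, 0], "twist": [0, 0, 0], "hand": 0.25}, {"linear": [0, 0, 0], "twist": [0, 0, 0], "hand": 0.25}, {"linear": [0, 0, 0], "twist": [0, 0, 0], "hand": 0.25}])

```text
time: 6.65
tcp_pos: [0.4749, 0.1577, 0.119]
tool_rot: [-3.119, 0.378, -0.001]
ft_force: [0.7, -0.5, -0.6]
width: 0.0325
```

Call:
play_rows(plan=[{"linear": [0, 0, 0.2], "twist": [0, 0, 0], "hand": 0.25}, {"linear": [0, 0, 0.4], "twist": [0, 0, 0], "hand": 0.25}, {"linear": [0, 0, 0.6], "twist": [0, 0, 0], "hand": 0.25}, {"linear": [0, 0, 0.8], "twist": [0, 0, 0], "hand": 0.25}, {"linear": [0, 0, 0.8], "twist": [0, 0, 0], "hand": 0.25}])

```text
time: 7.07
tcp_pos: [0.4779, 0.1583, 0.245]
tool_rot: [-3.116, 0.378, -0.015]
ft_force: [0.7, -0.4, -0.1]
width: 0.0322
```

```bash
python3 - <<'E'
from h import *
ims={}
for c in ["wrist","scene"]:
    cal=robot.calibration(c);ims[c]=robot.get_image(c);save(f"pics/{c}5.png",ims[c]); print(c,[np.round(proj(cal,[.473,.1555,z])) for z in (.128,.03)])
s=robot.sense();print(s["time"],s["tcp_pos"],s["width"],s["ft_force"])
a=cv2.resize(ims["scene"][75:165,250:340],None,fx=6,fy=6,interpolation=cv2.INTER_CUBIC);save("pics/c5.png",a)
E
```

```text
wrist [array([250., 196.]), array([251., 174.])]
scene [array([295.,  99.]), array([292., 129.])]
7.1667 [0.47590181 0.1578421  0.24015855] 0.03211239824335306 [-0.14724309 -0.34944479 -0.84985657]
```

View pics/wrist5.png

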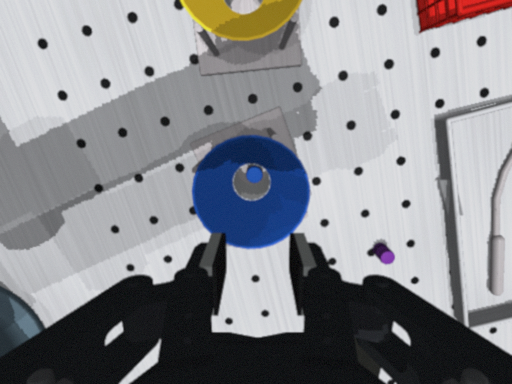

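View pics/c5.png

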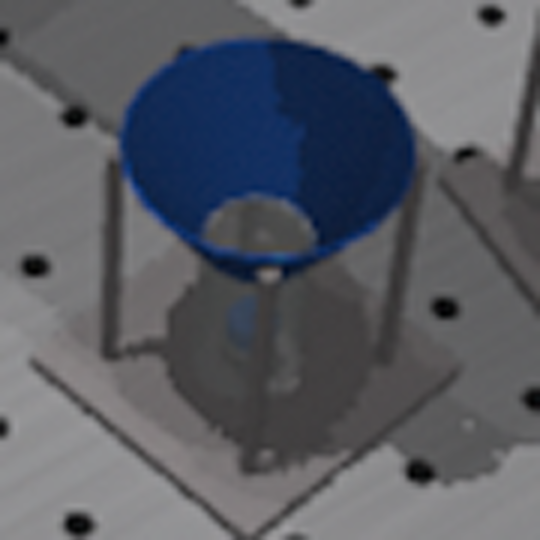

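View pics/scene5.png

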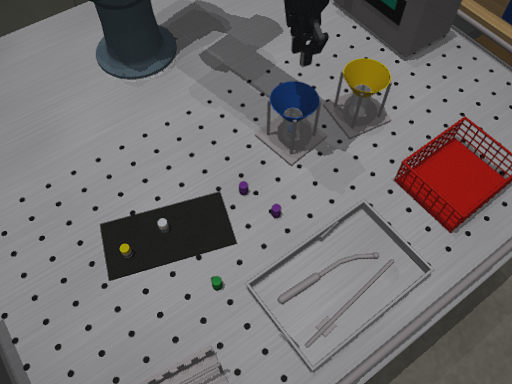

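The wrist view shows the blue cap through the throat at (254,174). The scene crop shows it low in the tube at about (290,128), against (292,129) predicted at z=0.03. The fingers are empty. One more look to confirm it's at rest.

Call:
play_rows(plan=[{"linear": [0, 0, 0], "twist": [0, 0, 0], "hand": 0.25}, {"linear": [0, 0, 0], "twist": [0, 0, 0], "hand": 0.25}, {"linear": [0, 0, 0], "twist": [0, 0, 0], "hand": 0.25}, {"linear": [0, 0, 0], "twist": [0, 0, 0], "hand": 0.25}, {"linear": [0, 0, 0], "twist": [0, 0, 0], "hand": 0.25}])

```text
time: 7.58
tcp_pos: [0.4743, 0.1575, 0.238]
tool_rot: [3.118, -0.378, -0.002]
ft_force: [-0.2, -0.2, -0.3]
width: 0.0317
```

```bash
python3 - <<'E'
from h import *
a=robot.get_image("scene"); b=cv2.imread("pics/scene5.png")[:,:,::-1]
print(np.abs(a.astype(int)-b)[115:150,275:310].mean())
cal=robot.calibration("wrist");w=robot.get_image("wrist")
m=cv2.inRange(cv2.cvtColor(w,cv2.COLOR_RGB2HSV),(105,100,100),(122,255,255))
n,l,st,ce=cv2.connectedComponentsWithStats(m)
for i in range(1,n):
    if 40<st[i,4]<1500: print(st[i],ce[i],[at_z(cal,ce[i],z).round(4) for z in(.036,.018)])
save("pics/c6.png",cv2.resize(w[130:230,190:310],None,fx=5,fy=5))
E
```

```text
0.7278911564625851
[251 165  17  17 224] [258.63392857 173.32589286] [array([0.4764, 0.1556, 0.036 ]), array([0.4756, 0.1519, 0.018 ])]
```

View pics/c6.png

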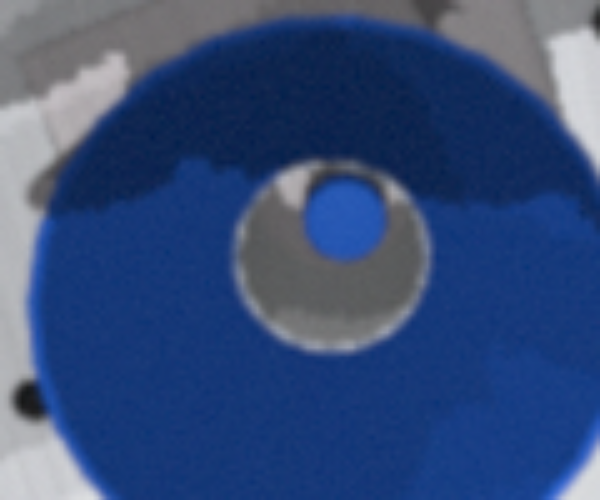

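The crop shows the cap upright at the tube's floor, about 3 mm from the axis and not moving. The arm is clear.

```bash
python3 - <<'E'
from h import *
print(robot.close_job())
E
```

```text
the job is handed in; nothing more can be done
None
```

I picked up the blue-capped plunger from the mat and released it just inside the mouth of the blue funnel. It dropped through to the bottom of the clear wash tube. I handed the job in at about 7.7 s on the clock, and close_job reports no verdict.

- **Plunger:** in the last wrist picture the blue cap stands upright at the tube floor, about 3 mm from the axis. Two scene pictures about 0.5 s apart were practically the same there, so it was at rest.
- **Bystanders:** in the scene picture taken after the release, the yellow- and white-capped plungers stand where they started. I judged this by eye and did not measure it.
- **Arm:** it ended with empty fingers about 11 cm above the funnel's mouth, touching nothing.

No check failed. The measured TCP position wandered by 2–5 mm between readings.

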